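# Eject the tube block from the dry bath and hold it up level

### The arm

A 7-joint arm with a two-finger parallel gripper is mounted at the origin on a cart in front of the work surface, level with it; the furniture and walls round the work are solid. World frame = base frame: x ahead of the robot, y to its left, z up, the work surface at z = 0. Lengths are in m, angles in rad, forces in N, time in s.
With the tool pointing down it reaches from about 0.4 to 0.85 m from the base axis. Payload 4.5 kg.
Tool frame: the origin (TCP) lies between the finger pads; the fingertips stand 25 mm ahead of it and the grasp point (between the pads) lies 6 mm ahead of it (r.tips_ahead is the distance from the TCP to the fingertips, in m); z points along the fingers, y is the direction in which the jaws open and shut (so a half turn about z gives the same grasp; the last joint's range is limited). The gripper opens to 88 mm and grips with 3 to 60 N. Pads are 18 mm wide; open, the fingers measure 123 mm over their backs; the gripper's body (75 mm by 187 mm) begins 45 mm behind the grasp point.
Start: joints at [1.325, 0.689, -0.195, 1.565, 0.157, 0.902, -0.215], TCP at [0.173, -0.601, 0.264] pointing down, gripper open.
Joint ranges: [-3.01, 3.01], [-0.46, 2.08], [-1.47, 1.51], [0.13, 2.56], [-1, 4.14], [0.04, 2.09], [-2.66, 2.66]. Speed limits (rad/s): [2.57, 2.57, 3.14, 3.14, 3.14, 3.14, 3.14].

### API

Orientations are given as a unit quaternion [x, y, z, w].
In Python, from plant import r, imaging gives the robot as it stands.
- The arm moves only by the tool send_rows, never from a script. Its argument "moves" is one flat list of numbers, 6 for each row, row after row: the shift along the tool's x, y, z in m, then the turn, a rotation vector about the tool's x, y, z in degrees. A call has exactly 5 rows; each row is the pose to reach, as a shift and turn from the pose measured when the call began, along the tool's axes at that moment; what a row does not reach only later rows make up. A row lasts 1/12 s, in which the tool goes at most 41.7 mm and 7.16 degrees, less where a joint would pass 70% of its speed; a pose out of reach is approached as far as the arm can. A call with a gripper value outside its range is refused whole. "claw" is the closure, from -1 (fully open) to 1 (shut), so that 0 is half open, set as the call begins (left out, the last holds). The fingers move at their own pace and stop on an object; "grip_force" is the grip in N (left out, the last holds). Time passes only in rows, so rows that repeat a pose let the fingers close, or fill a call up. It gives the time, the measured TCP pose, the force and the opening at its end, in the units of the state.
- r.get_state(): the state, without advancing time (a new reading comes with each control period).
- imaging.snapshot(name): name is "scene" or "top" or "wrist"; returns a dict with "image" (400x640x3 uint8, red, green, blue), "depth" (400x640 float32, m along the optical axis (not along the pixel's ray), 0 where there is no reading), "mtx" (3x3 intrinsics, pixels), "rvec" (rotation vector, rad) and "tvec" (3), from world to camera coordinates, as OpenCV has them. Camera axes: x right, y down, z forward; pixel columns grow to the right and rows downward; lengths in m; the calibration is good to about 2 mm. A picture is of the moment at which its call begins.
- r.finish_job(): hands the job in, once; it reports no verdict.
Trained networks look in a picture, given as the dict that the camera call returned (one of the last four; its "shot" number tells which), for a name from the list of things; names that differ only in an ending like _2 or _b are one class to them, and where a whole thing is asked for, a point or a joint stands for the part that bears it (a point fixed in the world has none). Each returns a list of dicts, best first, with "score" (0 to 1); they miss things now and then, are a little off and sometimes report something else, mostly with a low value. They report only what shows in the picture. A call takes as long as a camera call.
- imaging.look_for(query, picture): "box" ([centre column, centre row, width, height] as shares, 0 to 1, of the picture: columns of its width, rows of its height, round what is visible of it).
- imaging.silhouettes(query, picture): "pixels" (400x640 bool, what is visible of it) and "box" ([centre column, centre row, width, height] as shares, 0 to 1, of the picture: columns of its width, rows of its height, round what is visible of it).
- imaging.pinpoint(query, picture): "point" ([column, row] as shares, 0 to 1, of the picture: columns of its width, rows of its height: a listed point, or the origin of a listed thing).
The state is a dict: "clock": time; "q": joint angles; "qd": joint speeds; "joint_torque": joint torques, N m; "tool_pos": TCP position; "eef_rot": TCP orientation; "contact_force": force on the tool from outside, world axes, zero at the start; "moment": the same for the moment, N m; "opening": opening from 0.0 (shut) to 1.0 (fully open).
Only numpy, scipy, OpenCV 4.12 (cv2) and the standard library are available. Lean on these libraries where they do the work, as an engineer would, in place of code of your own. Each camera call takes 0.05 s, during which the arm holds its last target.

### The job

The aluminium tube block sits sunk in the small white dry bath: press the unit's pedal all the way down to its stop so that the block is pushed up, and let the pedal spring back. Then grip the block by its sides, lift it straight up out of its nest and keep holding it there, level and still, over the unit with about 6 cm or more of air between its underside and the unit's top, so that its underside can be inspected; finish while holding it. Keep the block upright throughout and leave the other things on the bench where they are.

Things in the scene. Friction and masses are not known exactly. Their poses are not given: they have to be found in the camera images.
- dry_bath: fixed white bench unit (dry block bath), housing 120 (x) x 140 (y) x 92 mm high, open-topped nest 66 (x) x 106 (y) mm in the middle. Origin: centre of its underside on the worktop. Its -x side carries the pedal between two steel cheeks, which reach out to x = -95 mm and up to z = 64 mm; its +y side carries the control panel (dead, not used). It stands in front of the robot, turned with the pedal roughly to the robot's right.
- nest_rim (a point): centre of the nest's mouth, at the height of the housing's flat top (92 mm above the worktop); axes as the dry bath's
- pedal_pad (a point): centre of the upper face of the pedal's ribbed grey pad (42 mm along x, 56 mm along y of the dry bath), at rest 166 mm from the nest's middle on the dry bath's -x side and 72 mm above the worktop. Pressed down to the stop it sinks 38 mm, to 34 mm above the worktop, and moves 4 mm outwards (dry bath's -x); the pad is sloped 0.225 rad at rest (outer edge high) and as much the other way at the stop.
- pedal (a joint): angle of the spring pedal, hinged 85 mm from the nest's middle: 0 at rest, 0.45 rad at its stop. Needs about 10 to 20 N on the pad; springs back to 0 when let go. Its other end pushes up the lift plate under the block.
- lift_plate (a joint): height (m) of the lift plate that carries the block in the nest: 0 down, about 0.038 when the pedal has been pressed to its stop; it stays up by friction (holds the block's weight, but gives way under more than about 3 N pressed on the block) when the pedal springs back
- tube_block: loose bare aluminium block with closed micro tubes flush in its top, 60 (x) x 100 (y) x 51 mm high (tube caps to 53 mm), about 0.4 kg. Origin: centre of its underside; z up, axes as the dry bath's. At the start its top lies 4.5 mm below the housing's top, 3 mm clear of the nest on every side; after the pedal it stands about 33 mm proud of the housing's top, and can be gripped across its 60 mm width (x).
- tape_roll: bystander: roll of cream label tape lying flat, 74 mm across, 18 mm high; origin under its centre
- bench_timer: bystander: flat white digital timer 66 x 66 x 19 mm; origin under its centre
- amber_bottle: bystander: small brown bottle with black cap, 48 mm across, 96 mm high; origin under its centre
- kit_box: bystander: small white carton 66 x 90 x 45 mm; origin under its centre

How it is judged:
On the way, in this order (a step that is already met when the one before it is completed fails the run):
1. the pedal is pressed down to its stop and has pushed the block up (value of joint pedal above 0.42 rad and value of joint lift_plate above 0.033 m), for 0.1 s.
2. the pedal is let go and has sprung back, the block standing proud (value of joint pedal below 0.1 rad and z of tube_block in the frame of nest_rim above -0.03 m), for 0.1 s.
At the end, for the whole second after the job is handed in: The robot holds the block in its fingers, underside at least 50 mm above the unit's top, within 60 mm sideways of the nest's middle, level within 0.1 rad, still (under 20 mm/s and 0.1 rad/s), not touching the unit, the pedal sprung back (z of tube_block in the frame of nest_rim above 0.05 m and horizontal distance between tube_block and nest_rim below 0.06 m and angle between tube_block's own z axis and vertical below 0.1 rad and linear speed of tube_block below 0.02 m/s and angular speed of tube_block below 0.1 rad/s and contact force between tube_block and the fingers above 2 N and contact force between tube_block and dry_bath below 0.1 N and value of joint pedal below 0.1 rad); the arm keeps its last pose, push and grip.
It fails at once if the block is tipped by more than 0.35 rad (angle between tube_block's own z axis and vertical above 0.35 rad).
It fails at once if a bystander (tape roll, timer, brown bottle, carton) is moved by more than 30 mm (distance of any of tape_roll, bench_timer, amber_bottle, kit_box from where it was at the start of the episode above 0.03 m).
It also fails if it takes over 45 s, if anything falls off the work surface, if the arm or the gripper's body presses on something with over 40 N, if the wrist force passes 120 N, or if a joint passes its speed limit or range.

## Working session

There is one attempt and no reset: what is moved stays moved. The work goes in short steps, Python scripts to look and compute and a tool call to move; the robot and the scene stay as the last step left them, time stands still between calls to the robot, and variables do not carry over. Pictures are saved under pics/ and viewed, and the job is handed in when it is done.

Besides the shell and the picture viewer there is one more tool, called after "Request:" by a JSON object that holds its "name" and its "arguments". send_rows: Moves the arm, as the interface text tells. Its arguments: {"type":"object","properties":{"moves":{"type":"array"},"claw":{"type":"number"},"grip_force":{"type":"number"}},"required":["moves"]}

```bash
ls; mkdir -p pics
cat > h.py <<'E'
import numpy as np, cv2
from plant import r, imaging
def snap(n,f=None):
    s=imaging.snapshot(n)
    if f: cv2.imwrite('pics/'+f,cv2.cvtColor(s['image'],cv2.COLOR_RGB2BGR))
    return s
def cloud(s):
    d=s['depth'];v,u=np.mgrid[0:400,0:640]
    K=s['mtx'];P=np.stack([(u-K[0,2])/K[0,0]*d,(v-K[1,2])/K[1,1]*d,d],-1)
    R=cv2.Rodrigues(np.array(s['rvec'],float))[0]
    W=(P-np.array(s['tvec']).ravel())@R
    W[d<=0]=np.nan
    return W
def proj(s,p):
    return cv2.projectPoints(np.atleast_2d(p).astype(float),np.array(s['rvec'],float),np.array(s['tvec'],float),np.array(s['mtx'],float),None)[0][:,0]
E
python3 - <<'E'
from h import *
print(r.get_state(), r.tips_ahead)
for n in ['scene','top']:
    s=snap(n,n+'0.png')
    W=cloud(s)
    for q in ['nest_rim','pedal_pad','dry_bath','tube_block','tape_roll','bench_timer','amber_bottle','kit_box']:
        for p in imaging.pinpoint(q,s)[:1]:
            u,v=p['point'][0]*640,p['point'][1]*400
            print(n,q,round(p['score'],2),round(u),round(v),W[int(v),int(u)].round(3))
E
```

```text
pics
{'clock': 0.0, 'q': array([ 1.32477916,  0.68998317, -0.19448177,  1.56635609,  0.15729653,
        0.90246974, -0.21511426]), 'qd': array([-5.99604420e-04, -3.55600355e-04, -1.75391851e-05, -1.01886079e-04,
       -7.50968666e-04,  3.60462760e-04, -3.05264419e-04]), 'joint_torque': array([-5.26425047e-04, -5.27561760e+01, -1.26700357e+00, -1.53431135e+01,
       -5.26638783e-02,  6.70742244e-03,  1.88769736e-04]), 'tool_pos': array([ 0.1723914 , -0.6001449 ,  0.26290645]), 'eef_rot': array([ 9.90225224e-01,  1.39474623e-01, -1.99793700e-04, -8.91594109e-04]), 'contact_force': array([0.12248848, 0.02601581, 0.86166825]), 'moment': array([-0.02344517, -0.02324333,  0.01197582]), 'opening': 1.0028654018514476} 0.025
scene nest_rim 0.75 298 218 [0.582 0.014 0.089]
scene pedal_pad 0.66 340 200 [ 0.571 -0.149  0.073]
scene dry_bath 0.64 294 244 [0.523 0.088 0.078]
scene tube_block 0.82 295 231 [0.543 0.064 0.092]
scene tape_roll 0.82 324 322 [0.353 0.17  0.001]
scene bench_timer 0.57 415 208 [ 0.417 -0.34   0.017]
scene amber_bottle 0.57 362 189 [ 0.613 -0.323  0.009]
scene kit_box 0.79 313 187 [ 0.717 -0.188  0.035]
top nest_rim 0.82 281 194 [0.59  0.029 0.084]
top pedal_pad 0.87 336 202 [ 0.566 -0.139  0.073]
top dry_bath 0.72 289 200 [0.569 0.007 0.088]
top tube_block 0.72 281 197 [0.577 0.029 0.091]
top tape_roll 0.66 238 267 [ 0.358  0.172 -0.005]
top bench_timer 0.92 400 245 [ 0.437 -0.347  0.015]
top amber_bottle 0.77 399 187 [ 0.617 -0.33   0.068]
top kit_box 0.6 364 146 [ 0.747 -0.226  0.046]
```

View pics/top0.png

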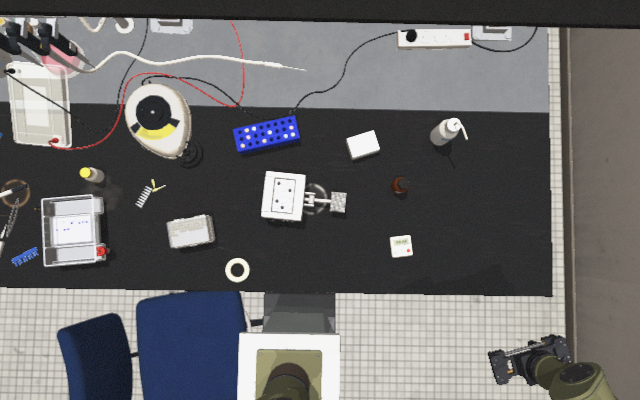

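View pics/scene0.png

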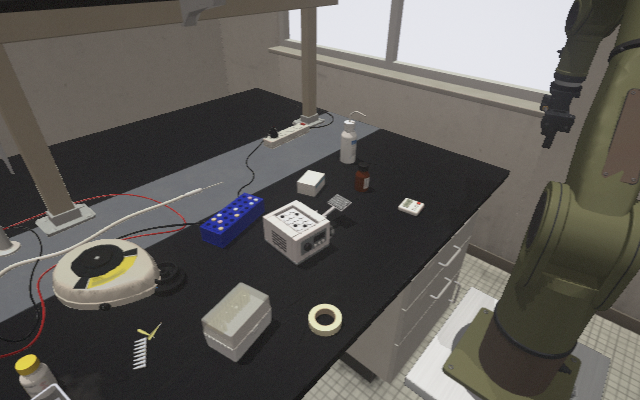

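Run:
```python
from h import *
for n in ['top','scene']:
    s=snap(n);W=cloud(s)
    m=(W[...,2]>0.083)&(W[...,2]<0.1)&(abs(W[...,0]-.59)<.13)&(abs(W[...,1]-.02)<.12)
    pts=W[m][:,:2].astype(np.float32);print(n,m.sum(),np.median(W[m][:,2]))
    c=cv2.minAreaRect(pts);print(c)
    for q in ['dry_bath','tube_block','pedal_pad']:
        a=imaging.silhouettes(q,s)
        if not a: continue
        k=a[0]['pixels']&np.isfinite(W[...,0]);P=W[k]
        print(q,a[0]['score'],k.sum(),np.median(P,0),cv2.minAreaRect(P[:,:2].astype(np.float32)))
```

```text
top 1716 0.09107325824393095
((0.5835808515548706, 0.021767225116491318), (0.12059652805328369, 0.14040344953536987), 85.09346008300781)
dry_bath 0.95 1746 [ 0.57594198 -0.01473024  0.08981946] ((0.5812352299690247, -0.036878928542137146), (0.2627289891242981, 0.16566649079322815), 85.74593353271484)
tube_block 0.77 664 [0.58343575 0.01934414 0.0884188 ] ((0.582923412322998, 0.02172001451253891), (0.06449855864048004, 0.10015897452831268), 87.80939483642578)
pedal_pad 0.72 339 [ 0.57241527 -0.13881624  0.07093786] ((0.575128436088562, -0.10577823221683502), (0.12493227422237396, 0.058318205177783966), 81.1150131225586)
scene 1558 0.09063274653975117
((0.5798548460006714, 0.02341761440038681), (0.12245862185955048, 0.14494946599006653), 84.62137603759766)
dry_bath 0.96 2841 [0.54930182 0.05273644 0.07179665] ((0.6213257908821106, -0.08379566669464111), (0.33878377079963684, 0.2564927637577057), 87.62191009521484)
tube_block 0.63 464 [0.57633674 0.02498112 0.0879394 ] ((0.5770208835601807, 0.02611369639635086), (0.10629644989967346, 0.0670902356505394), 2.464679002761841)
pedal_pad 0.76 305 [ 0.5657655  -0.13641142  0.06887339] ((0.5939455032348633, -0.1740971952676773), (0.07388250529766083, 0.18917900323867798), 36.3593635559082)
```

```bash
cat >> h.py <<'E'
from scipy.spatial.transform import Rotation as Ro
N=np.array([0.583,0.0215]);A=np.deg2rad(85.);bx=np.array([np.cos(A),np.sin(A)]);by=np.array([-bx[1],bx[0]])
ty=np.r_[-bx,0];tz=np.array([0,0,-1.]);RT=np.stack([np.cross(ty,tz),ty,tz],1)
def rel(target,R=RT):
    s=r.get_state();Rc=Ro.from_quat(s['eef_rot']);d=np.array(target)-s['tool_pos']
    t=Rc.inv().apply(d);w=(Rc.inv()*Ro.from_matrix(R)).as_rotvec(degrees=True)
    print('clock',s['clock'],'pos',s['tool_pos'].round(4),'F',s['contact_force'].round(1),'tilt',np.rad2deg(np.arccos(-Rc.as_matrix()[2,2])).round(2))
    print('shift',t.round(4),'rot',w.round(2),'open',round(s['opening'],3))
def bp(x,y,z): return np.r_[N+x*bx+y*by,z]
E
python3 - <<'E'
from h import *
print(bp(-.170,0,.15));rel(bp(-.170,0,.15))
E
```

```text
[ 0.56818352 -0.1478531   0.15      ]
clock 1.3 pos [ 0.1726 -0.6007  0.2637] F [-0.3  0.5  0.6] tilt 0.01
shift [ 0.5052 -0.326   0.1137] rot [ 1.000e-02 -0.000e+00  2.103e+01] open 1.0
```

Request:
{"name": "send_rows", "arguments": {"moves": [0.033,-0.022,0,0,0,4.2,0.066,-0.043,0,0,0,8.4,0.1,-0.065,0,0,0,12.6,0.133,-0.086,0,0,0,16.8,0.166,-0.108,0,0,0,21], "claw": 1, "grip_force": 30}}

```text
clock: 1.72
tool_pos: [0.3034, -0.4498, 0.2639]
eef_rot: [0.999, -0.045, 0.0, 0.0]
contact_force: [1.2, -0.0, -0.8]
opening: 0.645
```

Run:
```python
from h import *
rel(bp(-.170,0,.15))
```

```text
clock 1.7167 pos [ 0.3034 -0.4498  0.2639] F [ 1.2 -0.  -0.8] tilt 0.04
shift [ 0.2362 -0.3247  0.1139] rot [ 0.02 -0.04 -0.21] open 0.645
```

Request:
{"name": "send_rows", "arguments": {"moves": [0.022,-0.031,0,0,0,0,0.044,-0.062,0,0,0,0,0.066,-0.093,0,0,0,0,0.088,-0.124,0,0,0,0,0.11,-0.155,0,0,0,0]}}

```text
clock: 2.13
tool_pos: [0.4281, -0.3038, 0.2641]
eef_rot: [0.999, -0.045, 0.001, 0.0]
contact_force: [0.6, -0.2, 0.2]
opening: 0.271
```

Request:
{"name": "send_rows", "arguments": {"moves": [0.022,-0.031,0.01,0,0,0,0.044,-0.062,0.025,0,0,0,0.066,-0.093,0.04,0,0,0,0.088,-0.124,0.055,0,0,0,0.11,-0.155,0.07,0,0,0]}}

```text
clock: 2.55
tool_pos: [0.553, -0.1578, 0.1937]
eef_rot: [0.999, -0.045, 0.001, 0.0]
contact_force: [-0.0, 0.4, -0.2]
opening: 0.008
```

Run:
```python
from h import *
s=snap('wrist','w1.png')
rel(bp(-.170,0,.11))
W=cloud(s)
for q in ['pedal_pad','nest_rim','tube_block']:
    for p in imaging.pinpoint(q,s)[:1]:
        u,v=p['point'][0]*640,p['point'][1]*400
        print(q,p['score'],round(u),round(v),W[int(v),int(u)])
```

```text
clock 2.6 pos [ 0.558  -0.1478  0.191 ] F [ 5.1  5.6 -1.6] tilt 0.47
shift [ 0.0099 -0.0002  0.081 ] rot [-0.43 -0.2   0.48] open 0.008
pedal_pad 0.76 300 190 [ 0.56623467 -0.14199583  0.0720755 ]
nest_rim 0.74 129 179 [ 0.59100587 -0.01541753  0.09045625]
tube_block 0.79 128 177 [ 0.59184617 -0.0160015   0.09101974]
```

View pics/w1.png

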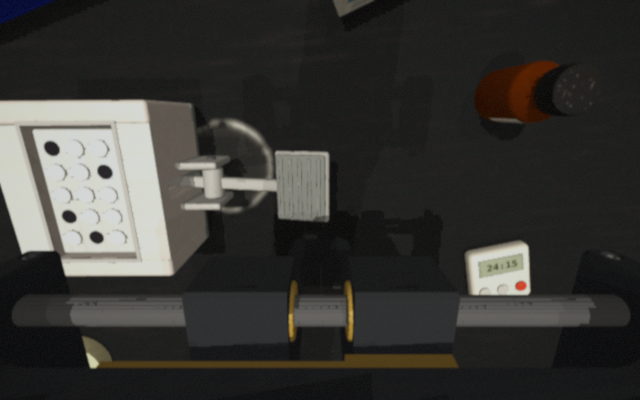

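The wrist view shows the pad at about (302,187), the nest with the block at about (80,185), and nothing in the way. I'll check the pad's centre before pressing.

Run:
```python
from h import *
s=snap('wrist');W=cloud(s)
m=(W[...,2]>0.06)&(W[...,2]<0.085)
m[:, :260]=False;m[:,345:]=False;m[:140]=False;m[235:]=False
P=W[m];P=P[np.linalg.norm(P[:,:2]-np.median(P[:,:2],0),axis=1)<.04]
c=cv2.minAreaRect(P[:,:2].astype(np.float32));print(c,P[:,2].min(),P[:,2].max())
d=np.array(c[0])-N;print('bath frame',d@bx,d@by)
rel(bp(-.170,0,.105))
```

```text
((0.5675548911094666, -0.13725167512893677), (0.05840344727039337, 0.06026570871472359), 85.35824584960938) 0.060007121194054276 0.0781719769928085
bath frame -0.15949370701380292 0.0015502154299016544
clock 2.8 pos [ 0.5514 -0.16    0.1941] F [-0.5  0.1  0.2] tilt 0.09
shift [ 0.0155 -0.0137  0.0891] rot [ 0.08 -0.03 -0.2 ] open 0.006
```

Request:
{"name": "send_rows", "arguments": {"moves": [0.005,-0.004,0.02,0,0,0,0.01,-0.009,0.045,0,0,0,0.0155,-0.0137,0.07,0,0,0,0.0155,-0.0137,0.085,0,0,0,0.0155,-0.0137,0.085,0,0,0]}}

```text
clock: 3.22
tool_pos: [0.5657, -0.1493, 0.1069]
eef_rot: [0.999, -0.046, -0.002, 0.001]
contact_force: [0.1, -0.3, -0.3]
opening: 0.003
```

Run:
```python
from h import *
rel(bp(-.170,0,.065))
```

```text
clock 3.2167 pos [ 0.5657 -0.1493  0.1069] F [ 0.1 -0.3 -0.3] tilt 0.29
shift [ 0.0025 -0.0017  0.0419] rot [ 0.1   0.27 -0.33] open 0.003
```

Request:
{"name": "send_rows", "arguments": {"moves": [0.002,-0.001,0.01,0,0,0,0.002,-0.001,0.02,0,0,0,0.002,-0.001,0.03,0,0,0,0.002,-0.001,0.038,0,0,0,0.002,-0.001,0.042,0,0,0]}}

```text
clock: 3.63
tool_pos: [0.5679, -0.1545, 0.0673]
eef_rot: [0.999, -0.049, -0.001, 0.004]
contact_force: [-2.6, -5.3, 16.5]
opening: 0.004
```

Run:
```python
from h import *
rel(bp(-.170,0,.055))
```

```text
clock 3.6333 pos [ 0.5679 -0.1545  0.0673] F [-2.6 -5.3 16.5] tilt 0.46
shift [-0.0004 -0.0067  0.0122] rot [ 0.46  0.05 -0.64] open 0.004
```

Request:
{"name": "send_rows", "arguments": {"moves": [0,-0.004,0.004,0,0,0,0,-0.006,0.008,0,0,0,0,-0.006,0.01,0,0,0,0,-0.006,0.012,0,0,0,0,-0.006,0.012,0,0,0]}}

```text
clock: 4.05
tool_pos: [0.568, -0.1537, 0.0584]
eef_rot: [0.999, -0.052, 0.0, 0.007]
contact_force: [-4.8, -3.8, 16.6]
opening: 0.001
```

Run:
```python
from h import *
rel(bp(-.170,0,.055))
s=snap('top','t2.png');W=cloud(s)
m=(abs(W[...,0]-N[0])<.03)&(abs(W[...,1]-N[1])<.02);print('block z',np.median(W[m][:,2]))
s=snap('scene','s2.png')
rel(bp(-.170,0,.055))
```

```text
clock 4.05 pos [ 0.568  -0.1537  0.0584] F [-4.8 -3.8 16.6] tilt 0.76
shift [-0.0004 -0.0059  0.0033] rot [ 0.76 -0.05 -0.9 ] open 0.001
block z 0.12594486465594942
clock 4.15 pos [ 0.568  -0.1536  0.0584] F [-4.8 -4.4 16.2] tilt 0.76
shift [-0.0004 -0.0058  0.0033] rot [ 0.76 -0.06 -0.9 ] open 0.009
```

View pics/s2.png

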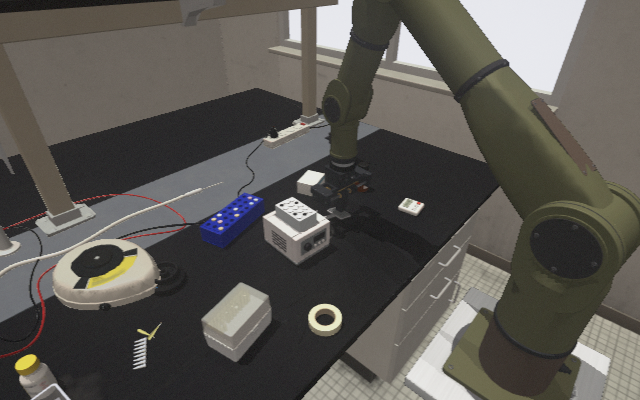

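The block stands up (top at about 0.126 m). I'll press a little further to confirm the stop.

Request:
{"name": "send_rows", "arguments": {"moves": [0,-0.003,0.006,0,0,0,0,-0.003,0.012,0,0,0,0,-0.003,0.016,0,0,0,0,-0.003,0.016,0,0,0,0,-0.003,0.016,0,0,0]}}

```text
clock: 4.57
tool_pos: [0.5685, -0.153, 0.0526]
eef_rot: [0.999, -0.053, 0.002, 0.008]
contact_force: [-16.2, 4.7, 76.0]
opening: 0.003
```

Run:
```python
from h import *
rel(bp(-.170,0,.055))
s=snap('top','t3.png');W=cloud(s)
m=(abs(W[...,0]-N[0])<.03)&(abs(W[...,1]-N[1])<.02);print('block z',np.median(W[m][:,2]))
```

```text
clock 4.5667 pos [ 0.5685 -0.153   0.0526] F [-16.2   4.7  76. ] tilt 0.91
shift [-0.0008 -0.0051 -0.0025] rot [ 0.87 -0.27 -1.06] open 0.003
block z 0.13054339034553877
```

At the stop (force jumped to 76 N). Now I'll release.

Request:
{"name": "send_rows", "arguments": {"moves": [0,0,-0.01,0,0,0,0,0,-0.03,0,0,0,0,0,-0.055,0,0,0,0,0,-0.085,0,0,0,0,0,-0.115,0,0,0]}}

```text
clock: 5.03
tool_pos: [0.5677, -0.1528, 0.17]
eef_rot: [0.999, -0.054, 0.003, 0.008]
contact_force: [-0.0, -0.0, -0.8]
opening: 0.002
```

Run:
```python
from h import *
rel(bp(0,0,.22))
s=snap('top','t4.png');W=cloud(s)
m=(abs(W[...,0]-N[0])<.03)&(abs(W[...,1]-N[1])<.02);print('block z',np.median(W[m][:,2]))
s=snap('scene','s4.png');W=cloud(s)
m=(W[...,2]>.108)&(W[...,2]<.14)&(abs(W[...,0]-N[0])<.08)&(abs(W[...,1]-N[1])<.06)
c=cv2.minAreaRect(W[m][:,:2].astype(np.float32));print(c)
s=snap('wrist','w4.png')
```

```text
clock 5.0333 pos [ 0.5677 -0.1528  0.17  ] F [-0.  -0.  -0.8] tilt 0.99
shift [-0.0033 -0.1741 -0.0529] rot [ 0.93 -0.34 -1.19] open 0.002
block z 0.13053094661206957
((0.5798735022544861, 0.023415934294462204), (0.0631466954946518, 0.10480445623397827), 85.17505645751953)
```

View pics/w4.png

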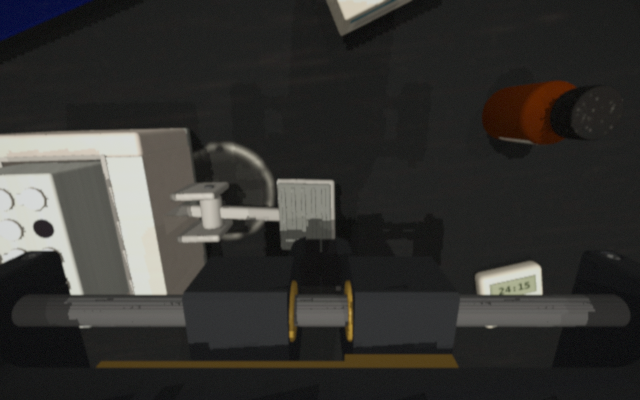

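The pedal is back up, with the pad at (306,212), and the block stands proud. Now I'll move over the nest with the claw open.

Request:
{"name": "send_rows", "arguments": {"moves": [0,0,-0.025,0.9,-0.3,-1.2,-0.001,-0.03,-0.05,0.9,-0.3,-1.2,-0.002,-0.065,-0.07,0.9,-0.3,-1.2,-0.003,-0.1,-0.07,0.9,-0.3,-1.2,-0.003,-0.135,-0.07,0.9,-0.3,-1.2], "claw": -1}}

```text
clock: 5.6
tool_pos: [0.5807, -0.0171, 0.2396]
eef_rot: [0.999, -0.045, 0.004, 0.001]
contact_force: [-0.1, 0.7, -1.1]
opening: 0.363
```

Run:
```python
from h import *
rel(np.array([.5815,.0225,.20]))
```

```text
clock 5.6 pos [ 0.5807 -0.0171  0.2396] F [-0.1  0.7 -1.1] tilt 0.48
shift [-0.0031 -0.0396  0.0395] rot [ 0.07 -0.48 -0.13] open 0.363
```

Request:
{"name": "send_rows", "arguments": {"moves": [-0.002,-0.02,0.0,0,-0.5,0,-0.003,-0.04,0.0,0,-0.5,0,-0.003,-0.04,0.02,0,-0.5,0,-0.003,-0.04,0.04,0,-0.5,0,-0.003,-0.04,0.04,0,-0.5,0]}}

```text
clock: 6.02
tool_pos: [0.5788, 0.0225, 0.1957]
eef_rot: [0.999, -0.045, -0.004, 0.001]
contact_force: [-0.9, -0.5, -0.2]
opening: 0.738
```

Run:
```python
from h import *
s=snap('wrist','w5.png');W=cloud(s)
rel(np.array([.5815,.0225,.125]))
m=(W[...,2]>.118)&(W[...,2]<.145)&(abs(W[...,0]-N[0])<.08)&(abs(W[...,1]-N[1])<.06)
P=W[m];print(len(P),np.median(P[:,2]),cv2.minAreaRect(P[:,:2].astype(np.float32)))
print(np.percentile(P[:,1],[1,99]))
```

```text
clock 6.0667 pos [0.5797 0.0221 0.1974] F [ 0.4 -0.6  1.4] tilt 0.37
shift [ 0.0021 -0.0008  0.0724] rot [ 0.16  0.33 -0.17] open 0.786
12833 0.12928704968066612 ((0.5808604955673218, 0.02287159115076065), (0.06021154299378395, 0.10062102228403091), 85.21082305908203)
[-0.00813072  0.05328566]
```

View pics/w5.png

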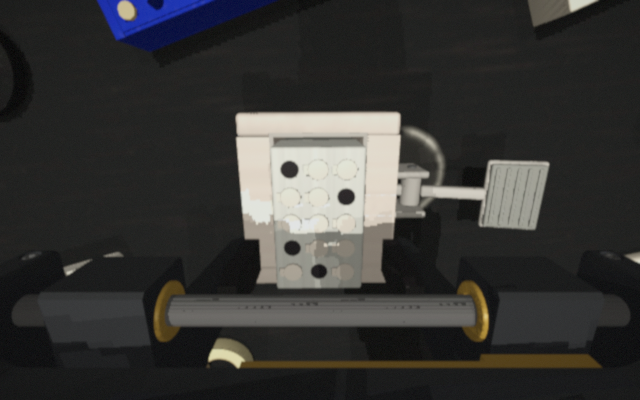

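The block at (318,215) lies between the jaws: centre (0.581, 0.023), 60 mm wide, 85.2°. Going down to TCP z = 0.123.

Request:
{"name": "send_rows", "arguments": {"moves": [0.001,-0.001,0.015,0,0.3,0,0.001,-0.001,0.035,0,0.3,0,0.001,-0.001,0.055,0,0.3,0,0.001,-0.001,0.07,0,0.3,0,0.001,-0.001,0.073,0,0.3,0]}}

```text
clock: 6.48
tool_pos: [0.5793, 0.0218, 0.1228]
eef_rot: [0.999, -0.046, -0.002, 0.002]
contact_force: [0.1, -0.4, 0.3]
opening: 0.998
```

Run:
```python
from h import *
rel(np.array([.581,.0228,.123]))
```

```text
clock 6.4833 pos [0.5793 0.0218 0.1228] F [ 0.1 -0.4  0.3] tilt 0.31
shift [ 0.0016 -0.0011 -0.0002] rot [ 0.21  0.22 -0.24] open 0.998
```

Request:
{"name": "send_rows", "arguments": {"moves": [0.0015,-0.001,0,0.2,0.2,0,0.0015,-0.001,0,0.2,0.2,0,0.0015,-0.001,0,0.2,0.2,0,0.0015,-0.001,0,0.2,0.2,0,0.0015,-0.001,0,0.2,0.2,0], "claw": 1, "grip_force": 40}}

```text
clock: 6.9
tool_pos: [0.5816, 0.0229, 0.1239]
eef_rot: [0.999, -0.046, 0.001, -0.0]
contact_force: [0.2, 0.6, 2.8]
opening: 0.675
```

Request:
{"name": "send_rows", "arguments": {"moves": [0,0,0,0,0,0,0,0,0,0,0,0,0,0,0,0,0,0,0,0,0,0,0,0,0,0,0,0,0,0]}}

```text
clock: 7.32
tool_pos: [0.5814, 0.0229, 0.1239]
eef_rot: [0.999, -0.046, 0.001, -0.0]
contact_force: [-0.6, -0.3, -0.6]
opening: 0.679
```

Run:
```python
from h import *
rel(np.array([.581,.0228,.123]))
```

```text
clock 7.3167 pos [0.5814 0.0229 0.1239] F [-0.6 -0.3 -0.6] tilt 0.07
shift [-0.0004  0.0001  0.0009] rot [-0.02 -0.07 -0.24] open 0.679
```

Gripped (0.679 × 88 = 59.8 mm). Lifting straight up by 100 mm.

Request:
{"name": "send_rows", "arguments": {"moves": [0,0,-0.006,0,0,0,0,0,-0.015,0,0,0,0,0,-0.026,0,0,0,0,0,-0.038,0,0,0,0,0,-0.05,0,0,0]}}

```text
clock: 7.73
tool_pos: [0.5815, 0.0228, 0.1753]
eef_rot: [0.999, -0.046, 0.001, -0.0]
contact_force: [0.2, 0.6, -3.8]
opening: 0.678
```

Request:
{"name": "send_rows", "arguments": {"moves": [0,0,-0.012,0,0,0,0,0,-0.024,0,0,0,0,0,-0.036,0,0,0,0,0,-0.046,0,0,0,0,0,-0.05,0,0,0]}}

```text
clock: 8.15
tool_pos: [0.5822, 0.0228, 0.2276]
eef_rot: [0.999, -0.046, 0.003, -0.0]
contact_force: [-0.0, 0.3, -3.9]
opening: 0.677
```

Request:
{"name": "send_rows", "arguments": {"moves": [0,0,0,0,0,0,0,0,0,0,0,0,0,0,0,0,0,0,0,0,0,0,0,0,0,0,0,0,0,0]}}

```text
clock: 8.57
tool_pos: [0.5818, 0.0228, 0.2269]
eef_rot: [0.999, -0.046, 0.002, -0.0]
contact_force: [0.5, 0.1, -3.8]
opening: 0.674
```

Run:
```python
from h import *
s=snap('scene','s6.png');W=cloud(s)
cv2.imwrite('pics/s6c.png',cv2.resize(cv2.cvtColor(s['image'][120:300,200:440],cv2.COLOR_RGB2BGR),None,fx=3,fy=3))
rel(np.array([.581,.0228,.22]))
print(r.get_state()['qd'].round(3))
m=imaging.silhouettes('tube_block',s)
if m:
    k=m[0]['pixels']&np.isfinite(W[...,0]);P=W[k];print(m[0]['score'],len(P),np.percentile(P,[2,50,98],axis=0))
s=snap('wrist','w6.png');W=cloud(s)
m=(W[...,2]>.2)&(W[...,2]<.25)&(abs(W[...,0]-N[0])<.08)&(abs(W[...,1]-N[1])<.05)
P=W[m];
if len(P)>50:
    c=np.c_[P[:,:2],np.ones(len(P))];print(len(P),np.linalg.lstsq(c,P[:,2],rcond=None)[0],np.median(P,0))
for q in ['tape_roll','bench_timer','amber_bottle','kit_box','pedal_pad']:
    t=snap('top');Wt=cloud(t)
    for p in imaging.pinpoint(q,t)[:1]:
        u,v=p['point'][0]*640,p['point'][1]*400;print(q,p['score'],Wt[int(v),int(u)].round(3))
```

```text
clock 8.6167 pos [0.5819 0.0227 0.227 ] F [-0.6 -0.5 -5.1] tilt 0.23
shift [-0.0009  0.      0.007 ] rot [-0.04 -0.22 -0.25] open 0.672
[ 0.    -0.003 -0.002 -0.002  0.002  0.    -0.001]
0.94 990 [[ 0.52734707 -0.14045112  0.03508028]
 [ 0.547574    0.03546894  0.22038973]
 [ 0.71394524  0.05688763  0.23561565]]
27055 [-0.05701002  0.00502077  0.26591333] [0.5965473  0.02060025 0.23249248]
bench_timer 0.69 [ 0.437 -0.346  0.02 ]
amber_bottle 0.59 [ 0.623 -0.34   0.096]
kit_box 0.73 [ 0.751 -0.223  0.045]
pedal_pad 0.74 [ 0.536 -0.015  0.628]
```

View pics/s6c.png

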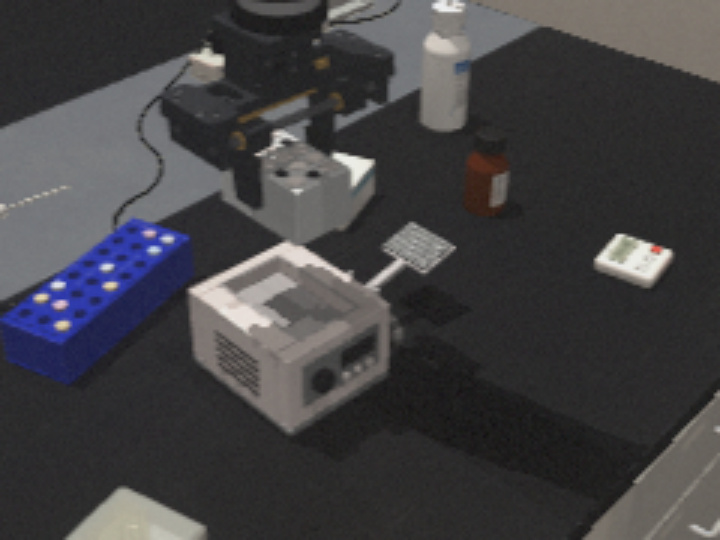

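View pics/w6.png

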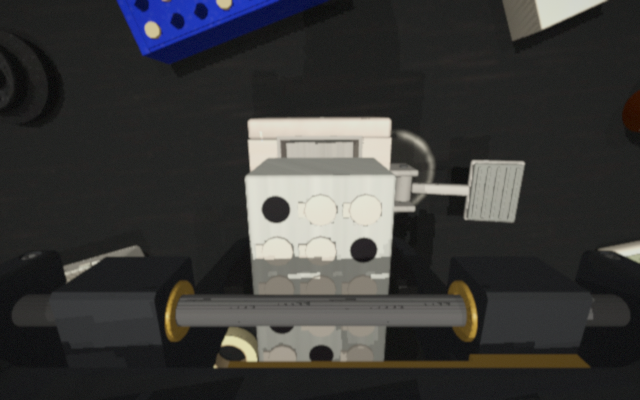

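The block is lifted, with the unit and pedal clear below it. The fit gives a slope of about 0.057, but it may include gripper pixels, so I'll refit on the block top only and watch for slip.

```bash
cat >> h.py <<'E'
def tilt():
    s=snap('wrist');W=cloud(s)
    for a,b in ((185,250),(185,290),(330,358)):
        P=W[a:b,262:378].reshape(-1,3);P=P[np.isfinite(P[:,2])&(abs(P[:,2]-.231)<.012)]
        if len(P)<50: print('few');continue
        c=np.c_[P[:,:2]-P[:,:2].mean(0),np.ones(len(P))]
        print(len(P),np.linalg.lstsq(c,P[:,2],rcond=None)[0].round(4),P.min(0).round(3),P.max(0).round(3))
E
python3 - <<'E'
from h import *
tilt();rel([.581,.0228,.227])
E
```

```text
7504 [-0.0014 -0.0089  0.2334] [ 0.597 -0.005  0.23 ] [0.629 0.045 0.237]
12127 [-0.0036  0.      0.2335] [ 0.579 -0.005  0.23 ] [0.629 0.048 0.237]
3242 [-0.009  -0.0054  0.2332] [ 0.541 -0.002  0.23 ] [0.562 0.053 0.236]
clock 9.2667 pos [0.5822 0.0228 0.2276] F [ 0.1 -0.  -4.5] tilt 0.3
shift [-0.0012  0.0001  0.0006] rot [-0.05 -0.29 -0.25] open 0.677
```

Run:
```python
from h import *
print(r.get_state()['qd'].round(4)); print(r.finish_job())
```

```text
[-0.0001  0.0011 -0.0003  0.0009  0.0005 -0.0014  0.0004]
the job is handed in; nothing more can be done
None
```

I pressed the pedal to its stop, let it spring back, gripped the block across its 60 mm width and lifted it straight up. I then handed the job in, still holding it, at about 9.3 s; no verdict was reported.

**Pedal:** the force jumped from about 16 N to 76 N at the stop, and the block's top rose to about 0.130 m. The wrist and scene views afterwards show the pad back up.

**Hold at the end:**
- **Height:** the underside is at about 0.18 m, roughly 88 mm above the unit's top.
- **Position:** the block is over the nest's middle to within about 2 mm.
- **Level:** the block's top slopes less than 0.01 rad. A first fit gave 0.057 rad, but it probably included gripper pixels; fitted on the block's top only, it is level.
- **Stillness and grip:** joint speeds are near zero. The grip is set to 40 N, with the opening steady at about 0.677 and no sign of slip.

**Bystanders:** the timer, bottle and carton were found within about 12 mm of where they started. That is within the detector's scatter. The network missed the tape roll in the last top view, so I did not measure its final position. The arm never went near it.

**Misreading:** the last network reading for the pedal pad in the top view was wrong (0.63 m up, a point on the arm). I relied on the pictures for the pedal instead.

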